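Close a glass pressure jar in its screw clamp to the set force

ROBOT

A 6-joint arm with a two-finger parallel gripper is mounted at the origin on the work surface. World frame = base frame: x ahead of the robot, y to its left, z up, the work surface at z = 0. Lengths are in m, angles in rad, forces in N, time in s.
With the tool pointing down it reaches from about 0.35 to 0.85 m from the base axis. Payload 8.1 kg.
Tool frame: the origin (TCP) lies midway between the tips of the shut fingers; the grasp point (between the pads) lies 19 mm behind it (robot.grip_point_offset is the distance from the TCP to the grasp point, in m); z points along the fingers, y is the line along which they close (so a half turn about z gives the same grasp; the last joint's range is limited). The gripper opens to 93 mm and grips with 3 to 60 N. Pads are 15 mm wide; open, the fingers measure 128 mm over their backs; the gripper's body (75 mm by 188 mm) begins 65 mm behind the grasp point.
Start: joints at [-1.403, 0.13, 1.488, -0, 1.523, -0.085], TCP at [0.15, -0.581, 0.219] pointing down, gripper open.
Joint ranges: [-2.96, 2.96], [-0.89, 2.26], [0.02, 2.5], [-1.34, 4.48], [0, 2.73], [-2.66, 2.66]. Speed limits (rad/s): [2.39, 2.39, 2.79, 3.14, 3.14, 3.14].

INTERFACE

Orientations are given as a rotation vector (axis times angle).
In Python, from plant import robot, read_camera, job gives the robot as it stands.
- The arm moves only by the shell command python3 -m inch 'ROWS' [FORCE]. ROWS is JSON, one flat list of numbers, 5 for each row, row after row: the shift along the world's x, y, z in mm, then the turn about the world's z in degrees, then the opening in per cent of the stroke, from 0 (shut) to 100 (fully open). In form: [dx, dy, dz, yaw, hand, dx, dy, dz, yaw, hand, ...]. A call has 1 to 10 rows; each row is the pose to reach, as a shift and turn from the pose commanded when the call began; what a row does not reach only later rows make up. A row lasts 1/12 s, in which the tool goes at most 41.7 mm and 7.16 degrees, less where a joint would pass 70% of its speed; a pose out of reach is approached as far as the arm can. A call with a gripper value outside its range is refused whole. The fingers move at their own pace and stop on an object; FORCE is the grip in N (left out, the last holds). Time passes only in rows, so rows that repeat a pose let the fingers close. It gives the time, the measured TCP pose, the force, the opening and the grip force at its end, in the units of the state.
- robot.read_state(): the state, without advancing time (a new reading comes with each control period).
- read_camera(name): name is "scene" or "top" or "wrist"; returns a dict with "image" (384x512x3 uint8, blue, green, red), "K" (3x3 intrinsics, pixels), "extrinsics" (4x4, takes a point from world to camera coordinates); the wrist camera has in their place "mount" (4x4, takes a point from camera to tool coordinates, whose origin is the TCP and whose axes are the flange's). Camera axes: x right, y down, z forward; pixel columns grow to the right and rows downward; lengths in m; the calibration is good to about 2 mm. A picture is of the moment at which its call begins: read the wrist's pose just before it. There is no depth.
- job.close_job(): hands the job in; it is judged then, once.
The state is a dict: "t": time; "q": joint angles; "dq": joint speeds; "joint_torque": joint torques, N m; "tool_pos": TCP position; "orientation": TCP orientation; "force": force on the tool from outside, world axes, zero at the start; "wrist_torque": the same for the moment, N m; "opening": finger opening in m; "gripper_force": force on a finger pad.
Only numpy, scipy, OpenCV 4.12 (cv2) and the standard library are available. Lean on these libraries where they do the work, as an engineer would, in place of code of your own. Each camera call takes 0.05 s, during which the arm holds its last target. There are 200 camera calls.

TASK

Set the lid with the round boss gently on the glass jar, fully home with its spigot in the mouth, swing the clamp's yoke across it fully home into its catch, and screw the knob down clockwise until the indicator tab pops out of the spring housing. Stop turning as soon as the tab is out, because further tightening cracks the glass, and let go with the jar clamped. Leave the other things on the bench as they stand.

Things in the scene. Friction and masses are not known exactly. Their poses are not given: they have to be found in the camera images.
- lid: round bare-aluminium lid, black gasket under it. Origin: centre of the gasket's underside (sealing face), z up. Disc 84 mm across, z = 0 to 8 mm; plain round boss 26 mm across, z = 8 to 30 mm, to lift it by; below, a spigot 57 mm across, 10 mm deep, chamfered, that enters the jar's mouth. 0.2 to 0.33 kg. Starts on the robot's right, standing on its spigot, origin 10 mm above the bench.
- clamp: the jar clamp, fixed to the bench, somewhat turned. Origin: centre of the underside of its grey base plate (150 mm along x, 250 mm along y, 14 mm thick), under the jar's axis; z up. The yoke's pivot post, 22 mm thick (nut 30 mm), stands at x = 0, y = 95 mm, to z = 210 mm. The catch, a grey column with a lip to z = 200 mm, stands at y = -88 to -112 mm, x = -27 to 14 mm, open towards +x.
- jar: the clear glass jar, held fast in the clamp's nest. Origin: centre of its underside, 14 mm above the bench. Body 72 mm across, flange 84 mm across at the top, 76 mm high.
- jar_mouth (a point): centre of the jar's mouth, in the plane of the flange's top, 90 mm above the bench; the mouth is 62 mm across and opens upward. The lid is home when its origin lies here.
- yoke (a joint): swing of the yoke (grey beam 24 mm wide, 170 to 190 mm above the bench, reaching 205 mm from the pivot) about the upright post, rad. 0 = home: end in the catch against the stop, screw over the jar's axis. Starts swung out 1.15 to 1.65, counter-clockwise from above (at 1.57 it points along the clamp's +x). Stiff: stays where left, about 8 N at the knob moves it.
- yoke_pivot (a point): on the axis of the yoke's pivot post, 190 mm above the bench.
- knob_grip (a point): middle of the round black fluted hand knob, on its upright axis, 95 mm from the pivot axis. Knob 46 mm across, 26 mm high (13 mm above and below this point); with the screw fully up this point is 229 mm above the bench and the knob's underside 26 mm above the beam. The yoke can be swung by the knob.
- knob: the same knob as a body; origin on its axis, about at bench height. Clockwise from above tightens: knob, screw, spring housing and pad go down together, 12 mm a turn (1.9 mm a rad). Starts 0.4 to 1.5 rad below fully up; in all 2.7 to 5.5 rad of turning are needed. Drags with 0.18 N m, up to 0.35 N m under load; holds where it is left. Its angle is not reported.
- pad: steel pad 22 mm across under the spring housing (black cylinder 36 mm across, 26 mm high, below the beam); presses on top of the lid's boss. Clears the boss by 3 to 5.5 mm at the start. Its spring is preloaded to 18 N and adds 9 N for each mm it is pressed up into the housing, 8 mm at most. Origin: on the screw's axis, about at bench height.
- tab (a joint): travel, m, of the indicator tab in the side of the spring housing, facing the clamp's +x when the yoke is home. 0 = in; it creeps 2 mm at most, then snaps to 0.016 = out when the pad presses with the set force, and stays out. The set force differs each time, 37 to 61 N, and cannot be seen beforehand. Turning on by 0.6 rad (1.2 mm of the spring, 11 N) or more past the snap cracks the glass.
- tab_mark (a point): middle of the indicator tab's head (white plastic plate 22 mm wide, 10 mm high, 4 mm thick, on a steel stem), 140 to 155 mm above the bench: 20 mm from the screw's axis when in (4 mm proud of the housing), 36 mm when out, when it shows beyond the knob's edge from above.
- flat_lid: a bigger lid, plain flat aluminium disc 104 mm across, 12 mm high, no boss: not part of the job. Origin: centre of its underside.
- gasket: bystander: flat black rubber ring 86 mm across, 5 mm high.
- sample_bottle: bystander: empty clear glass bottle with a ribbed neck, 58 mm across, 120 mm high.
- reagent_bottle: bystander: glass bottle with a cap, 70 mm across, 140 mm high.
- beaker: bystander: glass beaker, 68 mm across, 85 mm high.
- wrench: bystander: steel wrench, 160 mm long, lying flat.
- cap: bystander: bottle cap, 44 mm across, 24 mm high.
Mind the look-alikes: they are no part of the job. Leave any brown, pink or red look-alike of the lid alone.

How it is judged:
By the outcome, as a careful person would: the job done as asked, in the order asked, and still so for the second after the job is handed in, with the robot touching nothing.
It also fails if it takes over 72 s, if anything falls off the work surface, if the arm or the gripper's body presses on something with over 40 N, if the wrist force passes 120 N, or if a joint passes its speed limit or range.

## Working session

There is one attempt and no reset: what is moved stays moved. The work goes in short steps, Python scripts to look and compute and a shell command to move; the robot and the scene stay as the last step left them, time stands still between calls to the robot, and variables do not carry over. Pictures are saved under pics/ and viewed, at most 10 in all, crops included, and the job is handed in when it is done.

```bash
mkdir -p pics; ls
cat > h.py <<'E'
import numpy as np, cv2
from plant import robot, read_camera, job
from scipy.spatial.transform import Rotation as R
def cam(name):
    s=robot.read_state(); c=read_camera(name)
    if name=="wrist":
        T=np.eye(4);T[:3,:3]=R.from_rotvec(s["orientation"]).as_matrix();T[:3,3]=s["tool_pos"]
        E=np.linalg.inv(T@np.array(c["mount"]))
    else: E=np.array(c["extrinsics"])
    return c["image"],np.array(c["K"]),E
def ray(px,K,E,z):
    px=np.atleast_2d(np.float64(px)); d=np.c_[px,np.ones(len(px))]@np.linalg.inv(K).T@E[:3,:3]
    o=-E[:3,:3].T@E[:3,3]
    return o+d*((z-o[2])/d[:,2])[:,None]
def proj(P,K,E):
    P=np.atleast_2d(np.float64(P)); q=(P@E[:3,:3].T+E[:3,3])@K.T
    return q[:,:2]/q[:,2:]
E
python3 - <<'E'
from h import *
print(robot.grip_point_offset, robot.read_state())
for n in("top","scene"):
    im,K,E=cam(n); cv2.imwrite(f"pics/{n}0.png",cv2.resize(im,(800,600),interpolation=cv2.INTER_CUBIC)); cv2.imwrite(f"{n}0raw.png",im)
    np.savez(f"{n}cal",K=K,E=E); print(n,(-E[:3,:3].T@E[:3,3]).round(3),K[0,0],E[:3,:3].round(2).tolist())
E
```

```text
pics
0.0188 {'t': 0.0, 'q': array([-1.40340360e+00,  1.31166307e-01,  1.48926212e+00,  9.51723861e-06,
        1.52298690e+00, -8.54132147e-02]), 'dq': array([ 1.61657964e-03, -1.44818399e-03,  1.48074577e-03, -3.34487871e-05,
       -7.01509847e-04,  4.00182545e-04]), 'joint_torque': array([-2.93078156e-04, -5.59838605e+01, -4.91761458e+01,  7.65589136e-02,
        3.52231564e-02, -1.51863374e-04]), 'tool_pos': array([ 0.14999684, -0.58037007,  0.21759379]), 'orientation': array([-3.11472141e+00, -3.95819656e-01,  1.02344197e-04]), 'force': array([-0.55511192, -0.77129926,  0.26964601]), 'wrist_torque': array([-0.01726312, -0.02695407,  0.01207274]), 'gripper_force': 0.0, 'opening': 0.09337187936187584}
top [ 0.36  -0.022  1.464] 386.4890043930443 [[0.0, -1.0, 0.0], [-0.99, -0.0, -0.13], [0.13, -0.0, -0.99]]
scene [ 1.154 -0.767  0.805] 362.9377920325204 [[0.78, 0.63, -0.02], [0.34, -0.45, -0.83], [-0.53, 0.64, -0.56]]
```

View pics/top0.png

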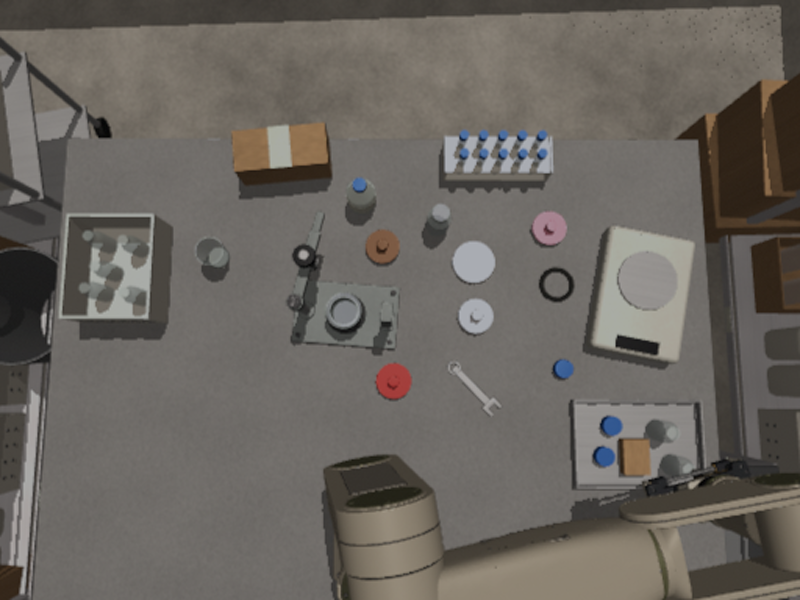

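View pics/scene0.png

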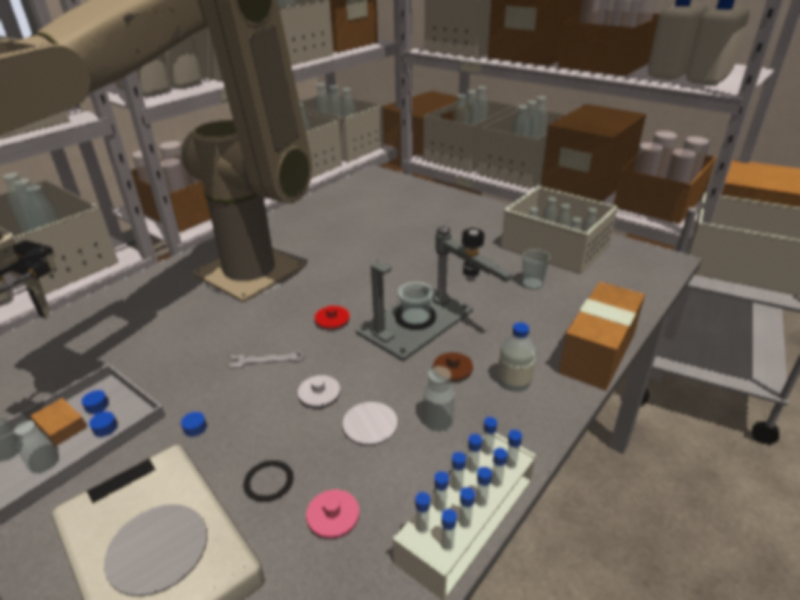

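The top view shows the lid (boss) at about (476,316), the jar at (344,311), the pivot at (296,300), the knob at (304,255) and the catch at (386,315), all in 800-px coordinates. Red, pink and brown look-alikes and the flat lid stand near them.

Run:
```python
from h import *
im=cv2.imread("top0raw.png");c=np.load("topcal.npz");K,E=c["K"],c["E"]
s=.64
hsv=cv2.cvtColor(im,cv2.COLOR_BGR2HSV)
m=((hsv[...,2]>150)&(hsv[...,1]<60)).astype(np.uint8)
n,l,st,ce=cv2.connectedComponentsWithStats(m)
for i in range(1,n):
    if 250<st[i,4]<3000 : print(st[i],ce[i].round(1),ray(ce[i],K,E,.018)[0].round(4))
for nm,p,z in(("jar",(344,311),.09),("pivot",(296,300),.21),("knob",(304,255),.24),("catch",(386,315),.2),("beamend",(320,213),.19)):
    print(nm,ray(np.array(p)*s,K,E,z)[0].round(4))
# base plate corners from sight
for p in((308,281),(400,286),(398,348),(292,343)): print("corner",ray(np.array(p)*s,K,E,.014)[0].round(4))
cr=im[160:240,170:330]; cv2.imwrite("pics/crop.png",cv2.resize(cr,(800,400),interpolation=cv2.INTER_CUBIC))
```

```text
[171  80  16  27 362] [178.3  93.3] [0.9191 0.2587 0.018 ]
[ 38 137  60  67 917] [ 75.3 179.2] [0.58   0.6399 0.018 ]
[341 136  22  20 300] [351.4 145. ] [ 0.7136 -0.4095  0.018 ]
[ 380  145   64   85 2770] [411.7 186.8] [ 0.5527 -0.6316  0.018 ]
[290 155  27  26 545] [302.9 167.2] [ 0.6272 -0.2223  0.018 ]
[294 191  22  22 350] [304.3 201.7] [ 0.4958 -0.2255  0.018 ]
[ 11 250  14 130 654] [ 17.7 310.1] [0.1001 0.8191 0.018 ]
jar [0.4979 0.0852 0.09  ]
pivot [0.5088 0.1764 0.21  ]
knob [0.5987 0.1572 0.24  ]
catch [ 0.4785 -0.0118  0.2   ]
beamend [0.701  0.1318 0.19  ]
corner [0.5787 0.1793 0.014 ]
corner [ 0.5667 -0.044   0.014 ]
corner [ 0.4168 -0.0392  0.014 ]
corner [0.4284 0.2148 0.014 ]
```

View pics/crop.png

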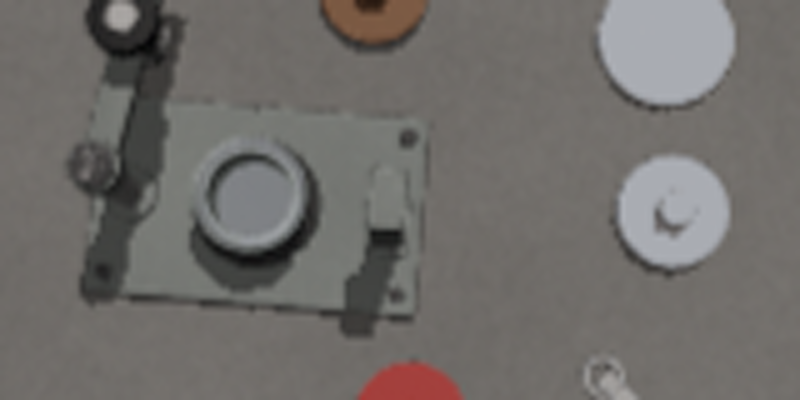

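```bash
python3 -m inch '[347,354,0,71,60,347,354,0,71,60,347,354,0,71,60,347,354,0,71,60,347,354,0,71,60,347,354,0,71,60,347,354,0,71,60,347,354,0,71,60,347,354,0,71,60,347,354,0,71,60]' 30; python3 -m inch '[100,102,0,0,60,100,102,0,0,60,100,102,0,0,60]'
```

```text
t: 0.93
tool_pos: [0.4427, -0.2815, 0.2184]
orientation: [-2.3, -2.139, 0.0]
force: [0.4, -0.4, -0.0]
opening: 0.0555
gripper_force: 0.0
t: 1.18
tool_pos: [0.5302, -0.1922, 0.2183]
orientation: [-2.307, -2.132, 0.0]
force: [0.6, -0.9, -0.5]
opening: 0.056
gripper_force: 0.0
```

```bash
python3 -m inch '[-44,-44,0,0,60,-44,-44,0,0,60,-44,-44,0,0,60,-44,-44,0,0,60]'
python3 - <<'E'
from h import *
im,K,E=cam("wrist"); cv2.imwrite("pics/w1.png",im)
print(robot.read_state()["tool_pos"],(-E[:3,:3].T@E[:3,3]).round(3),E[:3,:3].round(2).tolist(),proj([[.496,-.225,.018],[.496,-.225,.04]],K,E))
E
```

```text
t: 1.52
tool_pos: [0.485, -0.2378, 0.2181]
orientation: [-2.307, -2.131, 0.0]
force: [-0.7, 0.5, 0.5]
opening: 0.0557
gripper_force: 0.0
[ 0.48515588 -0.23798591  0.21833369] [ 0.493 -0.158  0.384] [[1.0, -0.08, -0.0], [-0.07, -0.96, 0.29], [-0.02, -0.29, -0.96]] [[264.37199355 152.88572737]
 [264.80114214 156.42403211]]
```

View pics/w1.png

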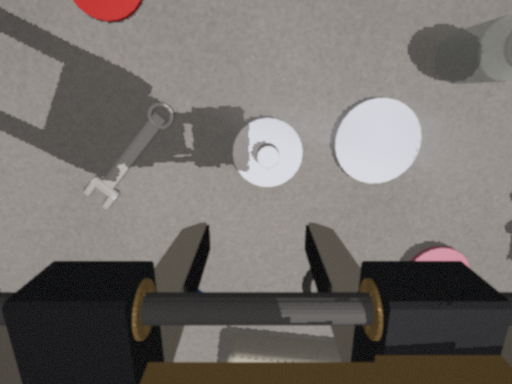

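The wrist view shows the lid at about (267,152) with its boss in the middle. The flat lid is at (378,140), and the gripper body is wide along the closing line.

```bash
cat > lid.py <<'E'
from h import *
im,K,E=cam("wrist")
m=(cv2.cvtColor(im,cv2.COLOR_BGR2GRAY)>130).astype(np.uint8)
cs,_=cv2.findContours(m,cv2.RETR_EXTERNAL,cv2.CHAIN_APPROX_NONE)
for c in cs:
    if cv2.contourArea(c)>1500:
        h=cv2.convexHull(c)[:,0]; P=ray(h,K,E,.018)[:,:2]
        (x,y),r=cv2.minEnclosingCircle(P.astype(np.float32)*1000)
        A=np.c_[2*P,np.ones(len(P))];s=np.linalg.lstsq(A,(P**2).sum(1),rcond=None)[0]
        print(cv2.boundingRect(c),x,y,r,s[:2].round(4),np.sqrt(s[2]+s[0]**2+s[1]**2).round(4))
print(robot.read_state()["tool_pos"])
E
python3 lid.py
```

```text
(0, 33, 63, 96) 232.07142639160156 -124.39054107666016 51.461753845214844 [ 0.2352 -0.1225] 0.0484
(0, 0, 512, 292) 479.3409729003906 -310.2160949707031 363.67108154296875 [ 0.4644 -0.2661] 0.3368
[ 0.48525852 -0.23812771  0.21852577]
```

```bash
sed -i 's/>130/>165/' lid.py; python3 lid.py
```

```text
(238, 117, 65, 71) 499.6980895996094 -225.91209411621094 42.381004333496094 [ 0.4997 -0.2259] 0.042
(335, 97, 87, 87) 630.6121826171875 -222.4696807861328 51.17458724975586 [ 0.6306 -0.2224] 0.051
[ 0.48530809 -0.23821857  0.21861998]
```

```bash
python3 -m inch '[14.5,12.3,-40,0,60,14.5,12.3,-80,0,60,14.5,12.3,-120,0,60,14.5,12.3,-150,0,60,14.5,12.3,-175,0,60,14.5,12.3,-190,0,60,14.5,12.3,-196,0,60,14.5,12.3,-196,0,60]' 30 && python3 -m inch '[0,0,0,0,20,0,0,0,0,15,0,0,0,0,15,0,0,0,0,15,0,0,0,0,15]' 30
```

```text
t: 2.33
tool_pos: [0.4985, -0.2253, 0.0209]
orientation: [-2.306, -2.129, 0.001]
force: [-0.6, -0.1, -0.4]
opening: 0.0558
gripper_force: 0.0
t: 2.75
tool_pos: [0.5001, -0.2262, 0.0237]
orientation: [2.306, 2.131, 0.0]
force: [-2.9, 0.0, 2.1]
opening: 0.027
gripper_force: 1.6
```

```bash
python3 -m inch '[0,0,0,0,15,0,0,0,0,15,0,0,0,0,15]' 30 && python3 -m inch '[0,0,30,0,15,0,0,70,0,15,0,0,110,0,15,0,0,150,0,15,0,0,190,0,15,0,0,200,0,15,0,0,200,0,15]'
```

```text
t: 3.0
tool_pos: [0.5, -0.2261, 0.0236]
orientation: [2.307, 2.132, -0.0]
force: [-3.6, 1.2, 6.0]
opening: 0.0256
gripper_force: 30.0
t: 3.58
tool_pos: [0.502, -0.227, 0.2275]
orientation: [2.301, 2.127, 0.004]
force: [1.0, -0.2, -2.5]
opening: 0.025
gripper_force: 30.0
```

```bash
python3 -m inch '[0,0,40,0,15,0,30,60,0,15,0,70,60,0,15,0,110,60,0,15,0,150,60,0,15,0,190,60,0,15,0,230,60,0,15,0,270,60,0,15,0,310,60,0,15,0,350,60,0,15]' && python3 -m inch '[0,40,0,0,15,0,80,0,0,15,0,120,0,0,15,0,160,0,0,15,0,190,0,0,15,0,205,0,0,15,0,205,0,0,15,0,205,0,0,15]'
python3 - <<'E'
from h import *
im,K,E=cam("wrist"); cv2.imwrite("pics/w2.png",im);np.savez("w2cal",K=K,E=E)
print(robot.read_state()["tool_pos"],proj([[.498,.085,.09],[.505,.18,.21],[.597,.157,.24],[.49,-.015,.2]],K,E))
E
```

```text
t: 4.42
tool_pos: [0.4983, 0.126, 0.2794]
orientation: [-2.306, -2.131, 0.005]
force: [1.3, -0.5, -2.9]
opening: 0.0251
gripper_force: 30.0
t: 5.08
tool_pos: [0.4989, 0.3289, 0.2799]
orientation: [-2.305, -2.134, 0.006]
force: [-0.0, -1.4, -1.6]
opening: 0.0253
gripper_force: 30.0
[0.49937764 0.328121   0.28062053] [[269.04221291 335.42196867]
 [274.25128636 347.81869202]
 [384.2249236  390.35789915]
 [270.9811647  477.84002554]]
```

View pics/w2.png

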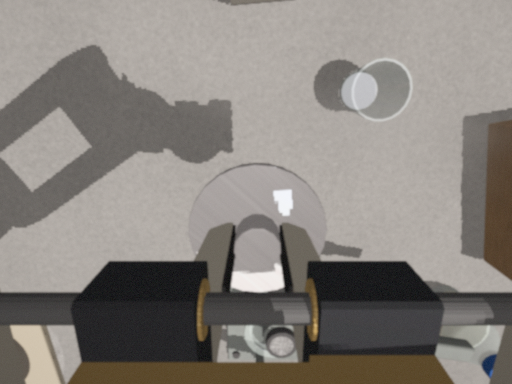

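The view's up is +y, so the jar must lie on the +y side of the held lid. In this picture the lid covers (190–325, 165–270) and the jar is hidden. I move back to y≈-0.03.

```bash
python3 -m inch '[0,-40,0,0,15,0,-80,0,0,15,0,-120,0,0,15,0,-160,0,0,15,0,-200,0,0,15,0,-240,0,0,15,0,-280,0,0,15,0,-320,0,0,15,0,-350,0,0,15,0,-360,0,0,15]' && python3 -m inch '[0,0,0,0,15,0,0,0,0,15]'
python3 - <<'E'
from h import *
im,K,E=cam("wrist"); cv2.imwrite("pics/w3.png",im);np.savez("w3cal",K=K,E=E)
print(robot.read_state()["tool_pos"],proj([[.498,.085,.09],[.505,.18,.21],[.597,.157,.24],[.49,-.015,.2]],K,E))
E
```

```text
t: 5.97
tool_pos: [0.4986, -0.0365, 0.2823]
orientation: [2.313, 2.124, -0.003]
force: [-0.3, -0.4, -2.3]
opening: 0.0254
gripper_force: 30.0
t: 6.13
tool_pos: [0.4992, -0.0319, 0.2824]
orientation: [-2.31, -2.128, -0.0]
force: [0.3, 0.0, -1.4]
opening: 0.0254
gripper_force: 30.0
[ 0.49938067 -0.03099102  0.28243361] [[ 245.84172939   59.29824328]
 [ 236.30379981 -128.86299392]
 [ 407.96877602 -131.32352733]
 [ 242.58234827  175.65754854]]
```

View pics/w3.png

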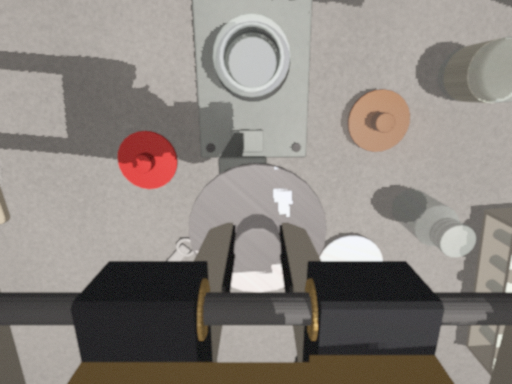

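The jar flange appears at about (252,55) with radius about 38 px. The lid is held in the centre, and the catch is at (253,140).

```bash
cat > jar.py <<'E'
from h import *
im=cv2.imread("pics/w3.png");c=np.load("w3cal.npz");K,E=c["K"],c["E"]
g=cv2.GaussianBlur(cv2.cvtColor(im,cv2.COLOR_BGR2GRAY),(3,3),0).astype(np.float32)
# radial edges about the guess: outer flange edge at 42 mm and mouth edge at 31 mm in the plane z=.09
for r0 in(.042,.031):
    c0=ray([252,55],K,E,.09)[0]
    for it in range(4):
        pts=[]
        for a in np.arange(0,2*np.pi,.06):
            rr=np.arange(r0-.006,r0+.006,.0003)
            P=np.c_[c0[0]+rr*np.cos(a),c0[1]+rr*np.sin(a),np.full(len(rr),.09)]
            q=proj(P,K,E).astype(np.float32)
            v=cv2.remap(g,q[:,:1],q[:,1:],cv2.INTER_LINEAR)[:,0]; d=np.abs(np.gradient(v)); k=d.argmax()
            if d[k]>.8: pts.append(P[k,:2])
        P=np.array(pts)
        for _ in range(4):
            s=np.linalg.lstsq(np.c_[2*P,np.ones(len(P))],(P**2).sum(1),rcond=None)[0];r=np.sqrt(s[2]+s[0]**2+s[1]**2)
            e=np.abs(np.hypot(*(P-s[:2]).T)-r);P=P[e<max(.001,1.5*np.median(e))]
        c0=np.r_[s[:2],.09]
    print(r0,s[:2].round(4),r.round(4),len(P),np.median(e).round(5))
# yaw: base plate line edges at z .014
for (a,b) in(((196,60),(202,150)),((309,60),(306,150))):
    P=ray([a,b],K,E,.014);print(P[:,:2].round(4).tolist(),np.degrees(np.arctan2(P[0,0]-P[1,0],P[0,1]-P[1,1])))
print("catch",ray([[243,130],[263,130],[263,152],[243,152]],K,E,.2)[:,:2].round(4).tolist())
E
python3 jar.py
```

```text
0.042 [0.5037 0.0873] 0.0412 77 0.00019
0.031 [0.5042 0.0863] 0.0305 63 0.00023
[[0.4313, 0.0972], [0.4236, -0.0205]] 3.7561337313853067
[[0.5779, 0.0853], [0.5698, -0.0324]] 3.931368520395301
catch [[0.4938, 0.0221], [0.5096, 0.0208], [0.5083, 0.0033], [0.4922, 0.0046]]
```

```bash
python3 -m inch '[1,30,0,0,15,2,60,0,0,15,4,90,0,0,15,4.7,110,0,0,15,4.7,117.8,-20,0,15,4.7,117.8,-60,0,15,4.7,117.8,-100,0,15,4.7,117.8,-130,0,15,4.7,117.8,-148,0,15,4.7,117.8,-155,0,15]' && python3 -m inch '[0,0,0,0,15,0,0,0,0,15]'
```

```text
t: 7.02
tool_pos: [0.5013, 0.0882, 0.1234]
orientation: [-2.302, -2.132, 0.008]
force: [-1.0, 0.3, -2.8]
opening: 0.0249
gripper_force: 30.0
t: 7.18
tool_pos: [0.5048, 0.0878, 0.1286]
orientation: [2.306, 2.133, 0.001]
force: [1.4, -0.1, -1.3]
opening: 0.0255
gripper_force: 30.0
```

```bash
python3 -m inch '[-0.8,-0.8,-4,0,15,-0.8,-0.8,-8,0,15,-0.8,-0.8,-12,0,15,-0.8,-0.8,-15,0,15,-0.8,-0.8,-15,0,15]' && python3 -m inch '[0,0,-2,0,15,0,0,-4,0,15,0,0,-6,0,15,0,0,-8,0,15,0,0,-8,0,15]'
```

```text
t: 7.6
tool_pos: [0.5033, 0.0861, 0.112]
orientation: [-2.307, -2.132, 0.001]
force: [0.1, 0.4, -1.7]
opening: 0.0254
gripper_force: 30.0
t: 8.02
tool_pos: [0.5034, 0.0862, 0.1041]
orientation: [-2.307, -2.132, 0.001]
force: [-0.5, -0.5, -3.0]
opening: 0.0257
gripper_force: 30.0
```

```bash
python3 -m inch '[0,0,-0.7,0,15,0,0,-1.2,0,15,0,0,-1.5,0,15,0,0,-1.5,0,15]'
```

```text
t: 8.35
tool_pos: [0.5037, 0.0862, 0.1036]
orientation: [2.307, 2.132, 0.0]
force: [-3.2, 0.3, 2.4]
opening: 0.0254
gripper_force: 30.0
```

```bash
python3 -m inch '[0,0,0,0,60,0,0,0,0,60,0,0,0,0,60,0,0,0,0,60,0,0,25,0,60,0,0,60,0,60,0,0,100,0,60,0,0,140,0,60,10,-10,175,0,60,26,-26,197,0,60]' && python3 -m inch '[0,0,0,0,60,0,0,0,0,60]';  python3 - <<'E'
from h import *
im,K,E=cam("wrist"); cv2.imwrite("pics/w4.png",im);np.savez("w4cal",K=K,E=E)
print(robot.read_state()["tool_pos"],proj([[.504,.0868,.098],[.504,.0868,.12],[.597,.157,.24]],K,E))
E
```

```text
t: 9.18
tool_pos: [0.5305, 0.0611, 0.3054]
orientation: [2.302, 2.132, 0.008]
force: [0.2, 0.7, 0.0]
opening: 0.0559
gripper_force: 0.0
t: 9.35
tool_pos: [0.5309, 0.0596, 0.3017]
orientation: [2.307, 2.129, 0.004]
force: [0.0, 0.1, -0.4]
opening: 0.0557
gripper_force: 0.0
[0.52972392 0.06007615 0.29977268] [[230.98244493 142.91239518]
 [229.47068925 145.84975242]
 [339.95167501  60.91877445]]
```

View pics/w4.png

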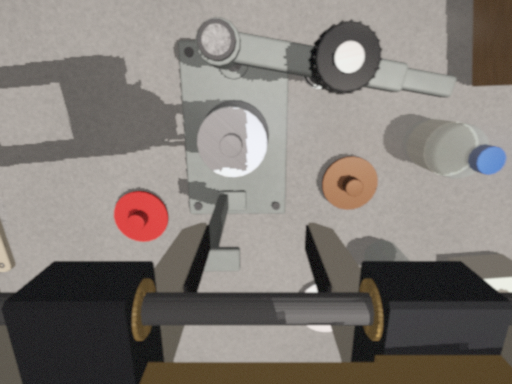

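The lid sits level and centred on the jar at (232,142). The knob is at (345,58) and the pivot nut at (218,41).

```bash
cat > knob.py <<'E'
from h import *
im=cv2.imread("pics/w4.png");c=np.load("w4cal.npz");K,E=c["K"],c["E"]
g=cv2.cvtColor(im,cv2.COLOR_BGR2GRAY)
m=np.zeros_like(g);m[15:110,295:400]=(g[15:110,295:400]<55)
cs,_=cv2.findContours(m,cv2.RETR_EXTERNAL,cv2.CHAIN_APPROX_NONE);c=max(cs,key=cv2.contourArea)
print(cv2.boundingRect(c))
for z in(.24,.227):
    P=ray(cv2.convexHull(c)[:,0],K,E,z)[:,:2];s=np.linalg.lstsq(np.c_[2*P,np.ones(len(P))],(P**2).sum(1),rcond=None)[0]
    print("knob",s[:2].round(4),np.sqrt(s[2]+s[0]**2+s[1]**2).round(4))
w=np.zeros_like(g);w[30:90,320:380]=g[30:90,320:380]>160
M=cv2.moments(w);q=[M["m10"]/M["m00"],M["m01"]/M["m00"]];print("white",ray(q,K,E,.24)[0].round(4))
pv=ray([218.5,40.5],K,E,.21)[0];print("pivot",pv.round(4))
v=s[:2]-np.array([.5104,.1816]);print("r",np.hypot(*v),"yoke deg",np.degrees(np.arctan2(v[1],v[0]))+93.85)
E
python3 knob.py
```

```text
(309, 26, 25, 62)
knob [0.5952 0.1582] 0.0198
knob [0.5985 0.1593] 0.021
white [0.6054 0.1577 0.24  ]
pivot [0.5129 0.181  0.21  ]
r 0.09088291119727825 yoke deg 79.63103752591509
```

```bash
sed -i 's/<55/<75/' knob.py; python3 knob.py; python3 -c "
from h import *
c=np.load('w4cal.npz');print(ray([[345,57.5],[309,57.5],[381,57.5]],c['K'],c['E'],.239))"
```

```text
(308, 22, 44, 71)
knob [0.5972 0.1579] 0.022
knob [0.6005 0.1589] 0.0232
white [0.6054 0.1577 0.24  ]
pivot [0.5129 0.181  0.21  ]
r 0.0929527314725968 yoke deg 79.71666428849404
[[0.6007068  0.15898558 0.239     ]
 [0.57616208 0.16091666 0.239     ]
 [0.62526862 0.15705315 0.239     ]]
```

```bash
python3 -m inch '[72,98,0,125,80,72,98,0,125,80,72,98,0,125,80,72,98,0,125,80,72,98,0,125,80,72,98,0,125,80,72,98,0,125,80,72,98,0,125,80,72,98,0,125,80,72,98,0,125,80]' && python3 -m inch '[0,0,0,55,80,0,0,0,55,80,0,0,0,55,80,0,0,0,55,80,0,0,0,55,80,0,0,0,55,80,0,0,0,55,80,0,0,0,55,80,0,0,0,55,80]'; python3 -c "
from h import *
s=robot.read_state();print(s['q'].round(3),s['tool_pos'],np.degrees(R.from_rotvec(s['orientation']).as_matrix()[:,1][1::-1]@np.eye(2)), np.degrees(np.arctan2(*R.from_rotvec(s['orientation']).as_matrix()[1::-1,1])))"
```

```text
t: 10.23
tool_pos: [0.6002, 0.1587, 0.2975]
orientation: [-0.612, -3.077, 0.002]
force: [-0.1, 0.1, -0.1]
opening: 0.0745
gripper_force: 0.0
t: 10.98
tool_pos: [0.6003, 0.1586, 0.2977]
orientation: [0.875, -3.013, -0.001]
force: [0.1, -0.2, -0.4]
opening: 0.0743
gripper_force: 0.0
[ 0.176  0.173  1.299  0.     1.674 -1.96 ] [0.60030131 0.15862046 0.2976648 ] [ 48.39311171 -30.67415883] 122.3687229019533
```

```bash
python3 -m inch '[1.5,-0.5,-30,0,80,1.5,-0.5,-55,0,80,1.5,-0.5,-72,0,80,1.5,-0.5,-82,0,80,1.5,-0.5,-85,0,80,1.5,-0.5,-85,0,80]' 20 && python3 -m inch '[0,0,0,0,45,0,0,0,0,40,0,0,0,0,40,0,0,0,0,40,0,0,0,0,40,0,0,0,0,40]' 20
```

```text
t: 11.48
tool_pos: [0.6023, 0.1578, 0.2139]
orientation: [0.866, -3.017, -0.0]
force: [0.7, -0.4, 0.7]
opening: 0.0744
gripper_force: 0.0
t: 11.98
tool_pos: [0.6029, 0.1588, 0.2161]
orientation: [-0.869, 3.018, 0.003]
force: [-3.5, 4.1, 4.7]
opening: 0.0458
gripper_force: 20.0
```

```bash
python3 -c "
import numpy as np
a=np.radians(-13.8)
for k in list(range(0,85,6))+[80,82]:
    b=a-np.radians(k);print(k,(95*(np.cos(b)-np.cos(a))).round(1),(95*(np.sin(b)-np.sin(a))).round(1))"
```

```text
0 0.0 0.0
6 -2.9 -9.5
12 -6.7 -18.7
18 -11.5 -27.4
24 -17.2 -35.6
30 -23.7 -43.1
36 -30.9 -49.9
42 -38.9 -55.9
48 -47.4 -61.1
54 -56.4 -65.3
60 -65.8 -68.6
66 -75.4 -70.8
72 -85.3 -72.1
78 -95.2 -72.3
84 -105.2 -71.5
80 -98.6 -72.1
82 -101.9 -71.9
```

```bash
python3 -m inch '[-2.9,-9.5,0,-6,40,-6.7,-18.7,0,-12,40,-11.5,-27.4,0,-18,40,-17.2,-35.6,0,-24,40]' 25 && python3 -m inch '[-6.5,-7.5,0,-6,40,-13.7,-14.3,0,-12,40,-21.7,-20.3,0,-18,40,-30.2,-25.5,0,-24,40]'; python3 -c "
from h import *
s=robot.read_state();print(s['wrist_torque'],s['q'][5])"
```

```text
t: 12.32
tool_pos: [0.5863, 0.124, 0.2161]
orientation: [-0.216, 3.132, 0.005]
force: [0.9, 8.8, 1.4]
opening: 0.0454
gripper_force: 25.0
t: 12.65
tool_pos: [0.5564, 0.0981, 0.2161]
orientation: [0.44, 3.108, 0.005]
force: [2.9, 9.7, 0.6]
opening: 0.0457
gripper_force: 25.0
[ 1.36322576 -0.63157983  0.19123052] -1.2075362839836488
```

```bash
python3 -m inch '[-9,-4.2,0,-6,40,-18.4,-7.5,0,-12,40,-28,-9.7,0,-18,40,-37.9,-11,0,-24,40,-42.8,-11.2,0,-27,40]' && python3 -m inch '[-2.5,0,0,-1.5,40,-5,0,0,-3,40,-6.7,0.1,0,-4,40,-8.4,0.2,0,-5,40,-8.4,0.2,0,-5,40]'
```

```text
t: 13.07
tool_pos: [0.5137, 0.0862, 0.2161]
orientation: [1.156, 2.918, 0.005]
force: [8.0, 5.0, -1.7]
opening: 0.0454
gripper_force: 25.0
t: 13.48
tool_pos: [0.5057, 0.0862, 0.2161]
orientation: [1.275, 2.868, 0.004]
force: [5.7, 3.9, -1.3]
opening: 0.0457
gripper_force: 25.0
```

```bash
python3 -m inch '[-1.5,0,0,-1,40,-3,0.2,0,-2,40,-3,0.2,0,-2,40]' ; python3 -m inch '[-1,0,0,-0.5,40,-2,0.2,0,-1,40,-2,0.2,0,-1,40]'
```

```text
t: 13.73
tool_pos: [0.5032, 0.0864, 0.2161]
orientation: [1.325, 2.845, 0.004]
force: [7.7, 3.3, -2.0]
opening: 0.0454
gripper_force: 25.0
t: 13.98
tool_pos: [0.5028, 0.0864, 0.216]
orientation: [1.348, 2.83, 0.007]
force: [17.8, 3.6, -8.4]
opening: 0.0453
gripper_force: 25.0
```

```bash
python3 -m inch '[-1,0,0,0,40,-1.5,0,0,0,40,-1.5,0,0,0,40,1.2,0,0,0,40,1.2,0,0,0,40]' ; python3 -c "
from h import *
s=robot.read_state();print(s['wrist_torque'],s['q'][5])
im,K,E=cam('top');cv2.imwrite('t1.png',im)
im2,K2,E2=cam('scene');cv2.imwrite('s1.png',im2)
p=proj([[.5035,.0865,.147]],K,E)[0].astype(int);q=proj([[.5035,.0865,.147]],K2,E2)[0].astype(int);print(p,q)
f=lambda i,p:cv2.resize(i[p[1]-40:p[1]+40,p[0]-50:p[0]+50],(400,320),interpolation=cv2.INTER_CUBIC)
cv2.imwrite('pics/c1.png',np.hstack([f(im,p),f(im2,q)]))"
```

```text
t: 14.4
tool_pos: [0.503, 0.0865, 0.216]
orientation: [1.348, 2.833, 0.005]
force: [10.5, 3.1, -4.6]
opening: 0.0458
gripper_force: 25.0
[ 0.43525343 -1.88069122 -0.13726855] -0.6131401328539038
[218 195] [265 172]
```

View pics/c1.png

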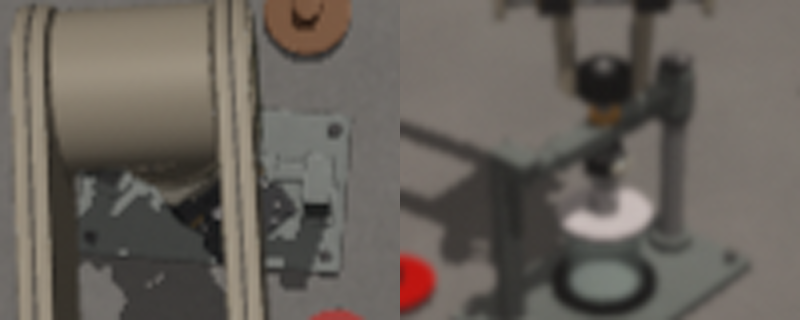

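The scene crop shows the yoke seated in the catch, the lid flat under the pad, and the tab head as a light speck at crop (620,160), raw about (270,172). The arm blocks the top view, so I'll watch the tab in the scene camera.

```bash
cat > tab.py <<'E'
from h import *
import sys
im,K,E=cam("scene"); s=robot.read_state()
b=cv2.imread("s1.png").astype(int); g=im.astype(int)
a=np.radians(-3.85);u=np.array([np.cos(a),np.sin(a)])
for n,r in(("in",.02),("out",.036)):
    p=proj(np.r_[np.array([.5035,.0865])+u*r,float(sys.argv[1])],K,E)[0].round().astype(int)
    w=g[p[1]-6:p[1]+7,p[0]-4:p[0]+5].min(2);print(n,p,"max",w.max(),"n>140",(w>140).sum(),"diff",np.abs(g-b)[p[1]-6:p[1]+7,p[0]-4:p[0]+5].sum(2).max())
print("q6",s["q"][5].round(3),"tau",s["wrist_torque"].round(2),"yaw",np.degrees(np.arctan2(*R.from_rotvec(s['orientation']).as_matrix()[1::-1,1])).round(1))
cv2.imwrite("last.png",im)
E
python3 tab.py .15
python3 -m inch '[0.5,0,-0.2,-7,40,0.5,0,-0.5,-14,40,0.5,0,-0.7,-21,40,0.5,0,-0.9,-28,40,0.5,0,-1.1,-35,40,0.5,0,-1.4,-42,40,0.5,0,-1.6,-49,40,0.5,0,-1.8,-56,40,0.5,0,-2.1,-63,40,0.5,0,-2.1,-63,40]' 40; python3 tab.py .147
```

```text
in [270 174] max 173 n>140 8 diff 5
out [273 176] max 184 n>140 21 diff 5
q6 -0.613 tau [ 0.4  -1.89 -0.16] yaw 39.1
t: 15.38
tool_pos: [0.5023, 0.0863, 0.2138]
orientation: [2.637, 1.705, 0.004]
force: [3.8, 2.6, -0.3]
opening: 0.0455
gripper_force: 40.0
in [270 175] max 169 n>140 10 diff 167
out [273 176] max 172 n>140 15 diff 228
q6 0.484 tau [ 0.29 -1.07 -0.19] yaw -23.8
```

```bash
cat > tabw.py <<'E'
from h import *
import sys
im,K,E=cam("wrist"); s=robot.read_state()
a=np.radians(-3.85);u=np.array([np.cos(a),np.sin(a)]);z=float(sys.argv[1])
P=[proj(np.r_[np.array([.503,.0865])+u*r,z],K,E)[0].round().astype(int) for r in(.022,.038)]
print("in",P[0],"out",P[1])
hsv=cv2.cvtColor(im,cv2.COLOR_BGR2HSV)
for p in P:
    w=im[p[1]-7:p[1]+8,p[0]-7:p[0]+8]; print(np.median(w.reshape(-1,3),0),w.min(2).max(),(w.min(2)>200).sum())
print("q6",s["q"][5].round(3),"tau",s["wrist_torque"].round(2),"F",s["force"].round(1),"yaw",np.degrees(np.arctan2(*R.from_rotvec(s['orientation']).as_matrix()[1::-1,1])).round(1))
cv2.imwrite(f"wl_{s['t']:.2f}.png",im); cv2.imwrite("wl.png",im)
E
python3 -m inch '[0.3,0,-0.2,-7,40,0.3,0,-0.5,-14,40,0.3,0,-0.7,-21,40,0.3,0,-0.9,-28,40,0.3,0,-1.1,-35,40,0.3,0,-1.4,-42,40,0.3,0,-1.6,-49,40,0.3,0,-1.8,-56,40,0.3,0,-2.1,-63,40,0.3,0,-2.1,-63,40]' 40; python3 tabw.py .145; python3 -c "
import cv2;im=cv2.imread('wl.png');cv2.imwrite('pics/wl1.png',im)"
```

```text
t: 16.27
tool_pos: [0.5018, 0.0869, 0.2118]
orientation: [-3.139, -0.082, -0.002]
force: [0.2, 6.3, 2.8]
opening: 0.0456
gripper_force: 40.0
in [261 173] out [264 153]
[216. 221. 220.] 243 131
[246. 245. 243.] 244 225
q6 1.583 tau [ 0.29 -0.07 -0.17] F [0.3 7.6 2.6] yaw -86.7
```

View pics/wl1.png

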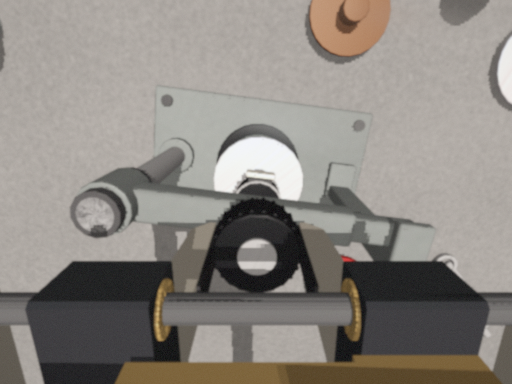

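The wrist view shows the beam home in the catch. The knob is gripped, and the tab is in, with its head at about (260,176) against the bright lid. When it pops out, the head should move to about (264,153).

```bash
cat >> tabw.py <<'E'
g=cv2.cvtColor(im,cv2.COLOR_BGR2GRAY); c=P[0]
d=(P[1]-P[0])/np.linalg.norm(P[1]-P[0]); n=np.array([-d[1],d[0]])
t=np.arange(-14,40,2)[:,None,None]; k=np.arange(-24,25,4)[None,:,None]
q=(c+t*d+k*n).astype(np.float32)
print(cv2.remap(cv2.GaussianBlur(g,(3,3),0),q[...,0],q[...,1],cv2.INTER_LINEAR))
E
sed -i "s/^hsv.*//" tabw.py
python3 tabw.py .145; python3 -m inch '[0,0,-0.2,-7,40,0,0,-0.4,-12,40,0,0,-0.4,-12,40]';  python3 tabw.py .1447
```

```text
in [262 173] out [264 153]
[217. 224. 223.] 243 132
[246. 244. 243.] 244 225
q6 1.581 tau [ 0.34 -0.12 -0.18] F [0.3 6.6 2.7] yaw -86.6
[[180 108 163  79  58  57  55  57  73 169 167 239 241]
 [194  95 144 145  98  83  74 105 146 156 177 241 242]
 [218 148  65 149 169 158 156 178 166  92 210 242 242]
 [238 192  75 106 142 159 161 145 121 134 231 242 242]
 [242 198 131 121 130 140 142 144 147 197 239 242 242]
 [243 207 183 210 209 216 222 224 225 233 241 241 242]
 [243 233 220 240 237 237 240 237 238 235 242 240 243]
 [243 242 224 212 207 196 198 199 198 211 243 242 241]
 [243 243 227 193 181 167 167 200 201 223 242 243 241]
 [243 243 240 234 225 213 218 238 239 240 242 243 242]
 [243 243 244 243 243 242 242 244 244 243 243 242 243]
 [243 243 244 244 243 245 244 244 244 244 243 242 243]
 [244 244 244 244 243 244 244 244 244 244 243 243 243]
 [244 243 244 244 244 244 245 244 244 244 244 243 243]
 [244 244 244 244 244 244 244 245 244 244 244 243 244]
 [244 244 244 244 244 244 244 245 244 244 244 244 243]
 [245 244 244 244 244 244 244 244 244 244 244 244 244]
 [245 244 244 244 244 244 244
[... 1582 characters left out ...]
44 245 245 245 245 245 244 245 245 244]
 [245 245 245 245 245 245 245 245 245 245 245 245 245]
 [245 245 245 245 245 246 245 245 245 246 245 245 245]
 [246 245 245 245 245 246 245 245 245 245 245 245 245]
 [245 246 245 246 245 245 246 245 245 245 245 245 245]
 [245 246 245 246 245 245 245 245 245 245 245 245 245]
 [242 245 246 245 245 245 245 245 245 245 245 245 245]
 [217 244 245 245 245 245 246 245 245 245 245 242 237]
 [139 228 245 245 245 245 245 245 245 245 244 234 192]
 [ 74 151 223 243 245 245 244 245 245 244 235 189 121]
 [ 67  76 136 214 234 240 238 240 236 228 181 115  99]
 [ 71  68  73 123 164 193 205 196 182 159 115 100 105]
 [ 78  74  73  74  88 119 132 129 121 105 100 106 110]]
```

The tab's front edge shows as a grey line at 0–4 px from the "in" point, with uniform white lid beyond. When it pops, that line moves to about 20 px. I'll watch the row minima.

```bash
sed -i 's/^t=np.arange.*/t=np.arange(-6,30,2)[:,None,None]; k=np.arange(-8,9,2)[None,:,None]/; s/^print(cv2.remap(\(.*\))$/print(cv2.remap(\1.min(1))/' tabw.py; sed -i '/for p in P/,+1d' tabw.py; tail -8 tabw.py
python3 -m inch '[0,0,-0.2,-7,40,0,0,-0.4,-13,40,0,0,-0.4,-13,40]';  python3 tabw.py .1443;python3 -m inch '[0,0,-0.2,-7,40,0,0,-0.3,-10,40,0,0,-0.3,-10,40]';  python3 tabw.py .144
```

```text
print("q6",s["q"][5].round(3),"tau",s["wrist_torque"].round(2),"F",s["force"].round(1),"yaw",np.degrees(np.arctan2(*R.from_rotvec(s['orientation']).as_matrix()[1::-1,1])).round(1))
cv2.imwrite(f"wl_{s['t']:.2f}.png",im); cv2.imwrite("wl.png",im)
g=cv2.cvtColor(im,cv2.COLOR_BGR2GRAY); c=P[0]
d=(P[1]-P[0])/np.linalg.norm(P[1]-P[0]); n=np.array([-d[1],d[0]])
t=np.arange(-6,30,2)[:,None,None]; k=np.arange(-8,9,2)[None,:,None]
q=(c+t*d+k*n).astype(np.float32)
print(cv2.remap(cv2.GaussianBlur(g,(3,3),0),q[...,0],q[...,1],cv2.INTER_LINEAR).min(1))
t: 16.92
tool_pos: [0.5018, 0.0873, 0.211]
orientation: [-3.082, 0.597, -0.001]
force: [1.6, 7.2, 3.5]
opening: 0.0452
gripper_force: 40.0
in [250 174] out [243 154]
q6 2.019 tau [ 0.58  0.09 -0.12] F [1.7 8.1 3.7] yaw -111.7
[114 173 235 218 183 222 243 244 244 244 244 244 244 244 244 244 245 245]
t: 17.22
tool_pos: [0.5018, 0.0874, 0.2106]
orientation: [-3.019, 0.859, -0.001]
force: [2.4, 9.2, 2.6]
opening: 0.0455
gripper_force: 40.0
in [245 175] out [235 157]
q6 2.192 tau [ 0.73  0.12 -0.15] F [2.5 8.6 2.8] yaw -121.6
[120 188 234 212 193 229 241 242 242 242 242 242 243 243 243 243 243 242]
```

```bash
python3 -m inch '[0,0,-0.2,-7,40,0,0,-0.3,-11,40,0,0,-0.3,-11,40]';  python3 tabw.py .1437;python3 -m inch '[0,0,-0.2,-7,40,0,0,-0.3,-11,40,0,0,-0.3,-11,40]';  python3 tabw.py .1434
```

```text
t: 17.52
tool_pos: [0.5019, 0.0876, 0.2103]
orientation: [-2.922, 1.145, -0.0]
force: [3.3, 8.8, 2.0]
opening: 0.0453
gripper_force: 40.0
in [241 178] out [227 162]
q6 2.385 tau [ 0.93  0.05 -0.1 ] F [4.4 8.1 1.7] yaw -132.6
[ 80 132 208 235 203 205 235 240 240 240 241 241 241 241 241 242 238 211]
t: 17.82
tool_pos: [0.502, 0.0876, 0.2099]
orientation: [-2.799, 1.42, -0.0]
force: [3.8, 10.2, 1.5]
opening: 0.0455
gripper_force: 40.0
in [237 181] out [221 168]
q6 2.577 tau [ 1.09  0.05 -0.11] F [4.4 9.4 1.5] yaw -143.6
[ 72 117 209 233 214 217 239 241 241 241 242 242 242 242 240 220 186 177]
```

```bash
python3 -m inch '[0,0,0,0,80,0,0,0,0,80,0,0,0,0,80,0,0,0,0,80,0,0,0,65,80,0,0,0,65,80,0,0,0,65,80,0,0,0,65,80,0,0,0,65,80,0,0,0,65,80]' && python3 -m inch '[0,0,0,85,80,0,0,0,85,80,0,0,0,85,80,0,0,0,85,80,0,0,0,85,80,0,0,0,85,80,0,0,0,85,80,0,0,0,85,80,0,0,0,85,80,0,0,0,85,80]'; python3 -m inch '[0,0,0,7,80,0,0,0,7,80]'; python3 tabw.py .1434
```

```text
t: 18.7
tool_pos: [0.5014, 0.0857, 0.2091]
orientation: [3.128, -0.288, -0.001]
force: [-1.2, -1.1, 0.1]
opening: 0.0743
gripper_force: 0.0
t: 19.53
tool_pos: [0.5014, 0.0857, 0.2091]
orientation: [-2.705, -1.597, 0.001]
force: [-0.5, -0.4, 0.5]
opening: 0.0744
gripper_force: 0.0
t: 19.7
tool_pos: [0.5014, 0.0857, 0.2091]
orientation: [-2.603, -1.759, 0.001]
force: [-0.6, 0.6, 0.8]
opening: 0.0746
gripper_force: 0.0
in [284 191] out [304 185]
q6 0.459 tau [ 0.   -0.07  0.07] F [-0.1 -0.5  0.8] yaw -22.4
[ 73  94 144 171 187 229 246 247 247 246 240 214 180 172 171 171 172 173]
```

```bash
python3 -m inch '[0.8,1.2,0.5,0,80,0.8,1.2,0.5,0,45,0.8,1.2,0.5,0,40,0.8,1.2,0.5,0,40,0.8,1.2,0.5,0,40,0.8,1.2,0.5,0,40,0.8,1.2,0.5,0,40,0.8,1.2,0.5,0,40]' 40; python3 -m inch '[0,0,-0.2,-7,40,0,0,-0.3,-10,40,0,0,-0.3,-10,40]'; python3 tabw.py .143
```

```text
t: 20.42
tool_pos: [0.5026, 0.0871, 0.2097]
orientation: [2.609, 1.749, 0.0]
force: [2.7, -0.4, -1.2]
opening: 0.0453
gripper_force: 40.0
t: 20.67
tool_pos: [0.5026, 0.0871, 0.2094]
orientation: [2.754, 1.512, 0.0]
force: [3.0, -0.4, -1.1]
opening: 0.0456
gripper_force: 40.0
in [281 189] out [300 179]
q6 0.634 tau [-0.14 -0.46 -0.08] F [ 2.   0.3 -2. ] yaw -32.3
[ 82  76 123 170 180 197 244 253 254 254 254 254 250 229 194 178 179 179]
```

```bash
for i in 1; do python3 -m inch '[0,0,-0.2,-7,40,0,0,-0.3,-11,40,0,0,-0.3,-11,40]';  python3 tabw.py .1427; done; python3 -m inch '[0,0,-0.2,-7,40,0,0,-0.3,-10,40,0,0,-0.3,-10,40]';  python3 tabw.py .1424
```

```text
t: 20.97
tool_pos: [0.5025, 0.0871, 0.2091]
orientation: [2.885, 1.243, 0.0]
force: [3.2, -1.5, -2.6]
opening: 0.0454
gripper_force: 40.0
in [279 185] out [295 172]
q6 0.824 tau [-0.17 -0.56 -0.14] F [ 2.7 -0.5 -2.3] yaw -43.1
[109  98 159 196 196 192 193 195 194 205 205 209 241 246 232 222 187 176]
t: 21.27
tool_pos: [0.5025, 0.0871, 0.2087]
orientation: [2.981, 0.991, 0.0]
force: [3.5, -1.3, -2.9]
opening: 0.0453
gripper_force: 40.0
in [276 181] out [290 166]
q6 0.997 tau [-0.19 -0.63 -0.06] F [ 5.1 -0.5 -1.5] yaw -53.1
[109 111 170 204 207 194 189 190 193 206 205 221 244 233 224 245 236 199]
```

The profile changed: grey stem from 4–14 px and the head line at about 22 px. I stop turning and check with the last picture.

Run:
```python
import cv2,numpy as np,glob
f=sorted(glob.glob("wl_*.png"))[-3:];print(f)
cv2.imwrite("pics/fin.png",np.hstack([cv2.resize(cv2.imread(x)[125:225,225:325],(264,264),interpolation=cv2.INTER_CUBIC) for x in f]))
```

```text
['wl_20.72.png', 'wl_21.02.png', 'wl_21.32.png']
```

View pics/fin.png

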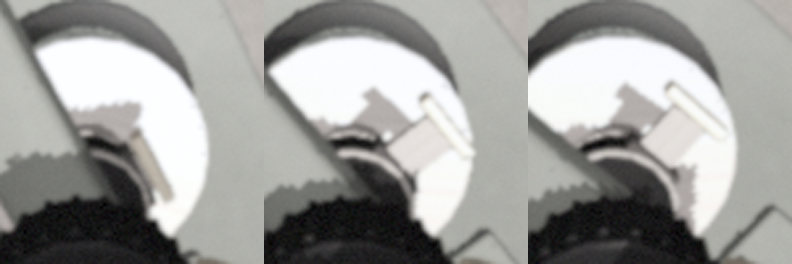

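The tab is in on the left image and clearly out with its stem showing in the next two, so it popped during the -32° to -43° step. I let go and retreat.

```bash
python3 -m inch '[0,0,0,0,80,0,0,0,0,80,0,0,0,0,80,0,0,0,0,80,0,0,20,0,80,0,0,50,0,80,0,0,90,0,80,0,0,120,0,80,0,0,120,0,80,0,0,120,0,80]'; python3 tabw.py .1424; python3 -c "
from h import *
s=robot.read_state();print(s['force'],s['tool_pos'],s['opening'])
job.close_job()"
```

```text
t: 22.15
tool_pos: [0.5035, 0.0873, 0.3315]
orientation: [2.98, 0.99, 0.007]
force: [0.0, 0.3, -2.2]
opening: 0.0744
gripper_force: 0.0
in [269 154] out [278 144]
q6 1.001 tau [-0.04 -0.03  0.03] F [ 0.9  0.5 -1.3] yaw -53.3
[104  95 129 156 159 169 197 204 201 219 214 213 171 145 111 107 143 162]
[ 0.88443812  0.52343763 -1.3246923 ] [0.50262442 0.08726182 0.32930653] 0.07435776230975365
the job is handed in; nothing more can be done
```

The lid is on the jar, the yoke is home in its catch, and the tab is out. I turned at most about 0.36 rad past the snap, under the 0.6 rad limit, then released the knob with the jar clamped and handed the job in at about 22 s; the judge's result was not shown.

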